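# Lock the open service-cover stud with the stud key

### The arm

A 6-joint arm with a two-finger parallel gripper is mounted at the origin on the work surface. World frame = base frame: x ahead of the robot, y to its left, z up, the work surface at z = 0. Lengths are in m, angles in degrees, forces in N, time in s.
With the tool pointing down it reaches from about 0.275 to 0.725 m from the base axis. Payload 5.6 kg.
Tool frame: the origin (TCP) lies between the finger pads; the fingertips stand 14 mm ahead of it and the grasp point (between the pads) lies 5 mm behind it (tip_reach is the z of the fingertips in the tool frame, in m); z points along the fingers, y is the line along which they close (so a half turn about z gives the same grasp; the last joint's range is limited). The gripper opens to 85 mm and grips with 20 to 120 N. Pads are 22 mm wide; open, the fingers measure 114 mm over their backs; the gripper's body (76 mm by 85 mm) begins 54 mm behind the grasp point. The pads swing forward as they close: fully open they stand 13 mm farther back than shut.
Start: joints at [-53.996, 14.616, 6.199, 0, -81.583, -16.306], TCP at [0.185, -0.518, 0.245] pointing down, gripper open.
Joint ranges: [-168.99, 168.99], [-69.2, 112.95], [-62.41, 85.93], [-164.36, 98.24], [-168.68, -3.75], [-174.98, 174.98]. Speed limits (degrees/s): [147.25, 147.25, 180, 180, 180, 180].

### API

Orientations are given as [roll, pitch, yaw] about the fixed x, y, z axes, in that order (R = Rz(yaw) Ry(pitch) Rx(roll)).
In Python, from rig import * gives the robot as it stands. Calls block until the motion is done:
- move_to(position, orientation): joint-space move of the TCP to a pose.
- line_to(position, ori=None, speed=0.15): straight line of the TCP; ori=None keeps the orientation; speed is the mean speed in m/s.
- goto_joints(angles): joint-space move.
- release() and clamp(grasp_force=None): open the fingers fully, or close them until they stop; grasp_force is the grip in N (None keeps the last).
- hold(seconds).
- ik(position, orientation): joint angles nearest the present ones, or None.
- get_image(name): name is "scene" or "top" or "wrist"; returns a dict with "pixels" (480x640x3 uint8, red, green, blue), "range_z" (480x640 float32, m along the optical axis (not along the pixel's ray), 0 where there is no reading), "fx", "fy", "cx", "cy" (pixels), "eye" and "attitude" of the camera in the world. Camera axes: x right, y up, looking along -z (the intrinsics and any distortion apply to the point x, -y, -z); pixel columns grow to the right and rows downward; lengths in m; the calibration is good to about 2 mm. A picture is of the moment at which its call begins.
A pose or a line that the arm cannot do raises PlanningError and nothing moves.
- hand_in(): hands the job in; it is judged then, once.
Readings, each from a call of its own:
- get_clock(): time.
- get_joint_pos(): joint angles.
- get_qvel(): joint speeds.
- get_effort(): joint torques, N m.
- get_ee_pos(): TCP position.
- get_eef_rot(): TCP orientation.
- get_ft_force(): force on the tool from outside, world axes, zero at the start.
- get_ft_torque(): the same for the moment, N m.
- get_finger_gap(): finger opening in m.
- get_grip_force(): force on a finger pad.
Only numpy, scipy, OpenCV 4.12 (cv2) and the standard library are available. Lean on these libraries where they do the work, as an engineer would, in place of code of your own. Each camera call takes 0.05 s, during which the arm holds its last target. There are 200 camera calls.

### The job

One of the four slotted quarter-turn studs on the base unit's service cover is still open and stands proud of its collar. With the stud key from the stand, press that stud down without forcing it and turn it a quarter turn clockwise until it drops into its catch and stays down. Then put the key back upright in its hole in the stand; leave the cups and the vial where they stand.

Things in the scene. Friction and masses are not known exactly. Their poses are not given: they have to be found in the camera images.
- key: Stud key, 94 mm tall, about 0.1 kg, standing in the stand. Origin at the blade's tip, z up. Steel blade 16 mm wide along x, 2.4 thick along y, thinned to 2 at the tip; round shank 10 mm; flange 28 mm across at 45-49 mm, which rests on the stand; black handle 40 (x) x 14 (y) mm, from 52 to 94 mm above the tip, to be pinched across y
- fastener: Collar of the one open stud, ring 39 mm across, 5 high, inside 33. Origin: its centre at cover level, z up. In it a slotted steel head, 21 mm across; through slot 3.8 mm wide, 4.5 deep. The stud, with its catch, is bolted up to 3.5 mm off-centre on x and 4.8 mm on y, head top 6.5 to 11.5 mm above the origin when open: only touch tells. It does not yield sideways: follow it as it turns
- stud_press (a joint): How far the open stud is pressed down, m: 0 open, 0.009 hard bottom. Spring, 3 N at 0, 7 N at the bottom. Past 0.007 it is free to turn under its catch; let go after the turn it rises and seats at about 0.004, let go too early it stays half turned or pops up. The thin catch is damaged by more than 20 N on the stud
- stud_turn (a joint): Turn of the open stud, rad, growing clockwise from above. At 0 its slot lies along the x axis of fastener; starts within 0.1 of 0. Pressed down it turns with a light drag; the catch begins at about 1.45, hard stop at 1.72. Not pressed down, it stops within 0.2
- stand_hole (a point): Centre of the key's square hole (20 mm wide, 52 deep) at the top face of the grey plastic stand, 60 mm above the bench; any yaw of the key fits. x, y along the stand's sides. Stand 60 (x) x 130 (y) x 60 mm; the hole is 30 mm from its middle towards -y; two small drivers stand at +58 and +75 mm along y, tops 121 mm above the bench
- base_unit: White base unit, 220 (x) x 300 (y) mm, fixed. Origin under its middle. Aluminium cover level with its top, 90 mm high; stud collars at x +-55, y +-85 mm: three are locked, heads about flush with their collars, slots along y; one is open, proud by 1.5 to 6.5 mm, slot along x. Low wire handle in the middle of the cover, 20 mm high
- cup_a: Clear sample cup, 44 mm across, 68 high, bystander; origin under its middle
- cup_b: Clear sample cup, 44 mm across, 68 high, bystander; origin under its middle
- vial: Amber vial, 22 mm across, 36 high, standing on the rim of the base unit, bystander; origin under its middle
Not all that is in view belongs to the job. What is shaped like the key but blue or pink is not meant. Several things look just like the part that bears stand_hole: the one meant starts nearest to the robot's base.

How it is judged:
By the outcome, as a careful person would: the job done as asked, in the order asked, and still so for the second after the job is handed in, with the robot touching nothing.
It also fails if it takes over 72 s, if anything falls off the work surface, if the arm or the gripper's body presses on something with over 40 N, if the wrist force passes 120 N, or if a joint passes its speed limit or range.

## Working session

There is one attempt and no reset: what is moved stays moved. The work goes in short steps, each a Python script; the robot and the scene stay as the last script left them, time stands still between calls to the robot, and variables do not carry over. Pictures are saved under pics/ and viewed, at most 10 in all, crops included, and the job is handed in when it is done.

```bash
ls; mkdir -p pics; cat > h.py <<'E'
from rig import *
import numpy as np, cv2
from scipy.spatial.transform import Rotation as Ro
def Rm(a):
    a=np.array(a,float)
    return a if a.shape==(3,3) else Ro.from_euler('xyz',a,degrees=True).as_matrix()
def save(im,n): cv2.imwrite('pics/'+n+'.png',im['pixels'][:,:,::-1])
def cloud(im):
    z=im['range_z']; v,u=np.mgrid[:480,:640]
    P=np.stack([(u-im['cx'])/im['fx']*z,-(v-im['cy'])/im['fy']*z,-z],-1)
    return P@Rm(im['attitude']).T+np.array(im['eye'])
def ray(im,u,v,h):
    d=Rm(im['attitude'])@np.array([(u-im['cx'])/im['fx'],-(v-im['cy'])/im['fy'],-1]); e=np.array(im['eye'])
    return e+d*(h-e[2])/d[2]
E
python3 - <<'E'
from h import *
import pickle
for n in ['scene','top']:
    im=get_image(n); save(im,n); pickle.dump(im,open(n+'.pkl','wb'))
    print(n,{k:v for k,v in im.items() if k not in('pixels','range_z')})
print(get_clock(),get_eef_rot(),get_ft_force(),get_ee_pos())
E
```

```text
pics
scene {'fx': 563.4115302760013, 'fy': 563.4115302760013, 'cx': 312.7228876960876, 'cy': 236.18887653577397, 'eye': array([1.34988806, 0.39638214, 0.77056974]), 'attitude': array([ 51.72588004,   0.78520735, 105.3623402 ])}
top {'fx': 581.3151002190555, 'fy': 581.3151002190555, 'cx': 312.1198243029386, 'cy': 232.6708832050126, 'eye': array([0.33214984, 0.18038423, 1.51127991]), 'attitude': array([  8.08056601,   0.44922302, -89.11209539])}
0.1 [ 1.79901705e+02 -4.87181528e-03 -1.60302628e+02] [ 0.36838481  0.44686228 -0.74233251] [ 0.18529271 -0.51739557  0.2444919 ]
```

View pics/top.png

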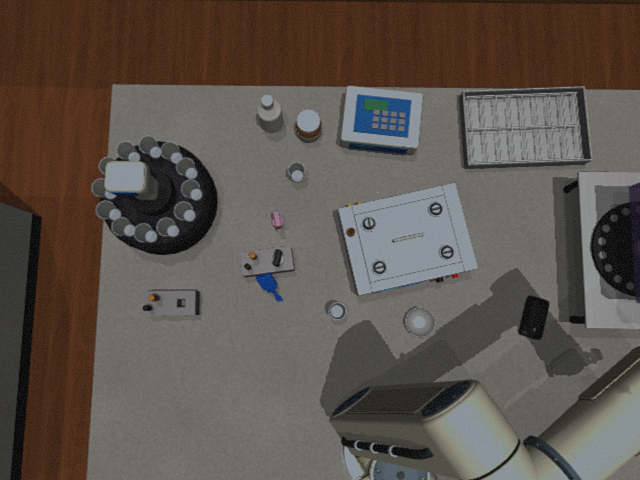

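View pics/scene.png

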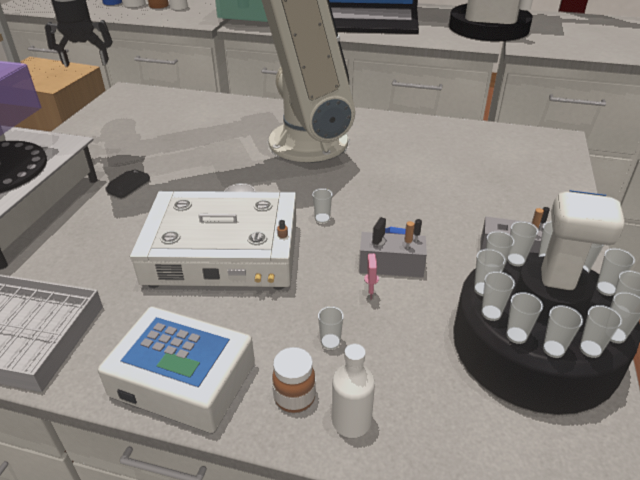

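The top view shows the base unit around (408,240), with collars at (369,223), (435,209), (379,267) and (447,252). The stand with the black key is at (267,260) and a decoy stand without a key at (172,303). There is a blue key at (268,285), a pink one at (277,218), cups at (296,173) and (337,310), and the vial at (351,232).

```bash
python3 - <<'E'
from h import *
import pickle
im=pickle.load(open('top.pkl','rb')); P=cloud(im)
for n,(u,v,h) in dict(c1=(369,223,.093),c2=(435,209,.093),c3=(379,267,.093),c4=(447,252,.093),key=(277,257,.1),stA=(267,260,.06),stB=(172,303,.06),cupA=(296,173,.068),cupB=(337,310,.068),vial=(351,232,.12),glass=(419,321,.03)).items(): print(n,ray(im,u,v,h).round(3),P[v,u].round(3))
# stand top and base top from depth
for n,lo,hi,box in [('stand',.054,.066,(235,300,235,290)),('base',.085,.095,(330,480,175,300))]:
    m=np.zeros((480,640),np.uint8); u0,u1,v0,v1=box
    m[v0:v1,u0:u1]=((P[v0:v1,u0:u1,2]>lo)&(P[v0:v1,u0:u1,2]<hi))*255
    m=cv2.morphologyEx(m,cv2.MORPH_OPEN,np.ones((3,3)))
    pts=P[m>0][:,:2].astype(np.float32)*1000; print(n,len(pts),cv2.minAreaRect(pts))
b=im['pixels'][:,:,::-1]
a=cv2.resize(b[180:300,330:480],None,fx=4,fy=4,interpolation=2)
c=cv2.resize(b[235:305,235:300],None,fx=3,fy=3,interpolation=2)
o=np.zeros((480,800,3),np.uint8);o[:,:600]=a;o[:210,600:795]=c
cv2.imwrite('pics/crop.png',o)
E
```

```text
c1 [0.559 0.055 0.093] [0.559 0.055 0.097]
c2 [ 0.597 -0.109  0.093] [ 0.598 -0.109  0.089]
c3 [0.451 0.03  0.093] [0.451 0.03  0.088]
c4 [ 0.49  -0.136  0.093] [ 0.491 -0.138  0.086]
key [0.471 0.279 0.1  ] [0.47  0.279 0.109]
stA [0.467 0.307 0.06 ] [0.467 0.307 0.063]
stB [0.357 0.54  0.06 ] [0.357 0.54  0.059]
cupA [0.69  0.238 0.068] [0.705 0.241 0.005]
cupB [0.346 0.131 0.068] [0.346 0.128 0.003]
vial [0.532 0.1   0.12 ] [0.532 0.101 0.124]
glass [ 0.322 -0.077  0.03 ] [ 0.321 -0.083 -0.001]
stand 935 ((452.31573486328125, 306.4394836425781), (87.87681579589844, 130.2890167236328), 7.865063190460205)
base 7251 ((524.5554809570312, -40.63703918457031), (219.59315490722656, 301.0193176269531), 13.57319450378418)
```

View pics/crop.png

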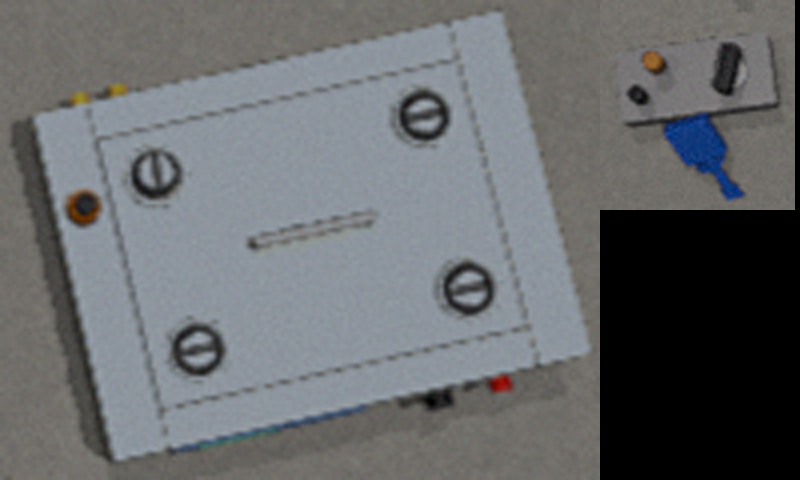

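The open stud is c1, next to the vial, at about (0.558, 0.055), with base yaw 13.6°. The base geometry fits at 219.6x301 mm. Next, a closer look at the key and stand from above.

```bash
python3 - <<'E'
from h import *
import pickle
S=[.558,.055]
for y in [13.6,-40,-90,193.6,140,90]:
    q=ik([*S,.17],[180,0,y]); q2=ik([.47,.279,.1],[180,0,y]); print(y,None if q is None else np.round(q), None if q2 is None else np.round(q2))
move_to([.47,.279,.30],[180,0,-197])
im=get_image('wrist'); save(im,'w1'); pickle.dump(im,open('w1.pkl','wb'))
print(im['eye'],im['attitude'],get_clock(),get_joint_pos())
E
```

```text
13.6 [ 22.  18.  -1.   0. -72.  82.] [ 47.  19.  -9.   0. -61.  56.]
-40 [ 22.  18.  -1.   0. -72.  28.] [ 47.  19.  -9.   0. -61.   3.]
-90 [ 22.  18.  -1.   0. -72. -22.] [ 47.  19.  -9.   0. -61. -47.]
193.6 [ 22.  18.  -1.  -0. -72. -98.] [  47.   19.   -9.   -0.  -61. -124.]
140 [  22.   18.   -1.    0.  -72. -152.] None
90 [ 22.  18.  -1.   0. -72. 158.] [ 47.  19.  -9.   0. -61. 133.]
[0.39418584 0.30143207 0.42905165] [-1.82237581e+01 -5.97821527e-02  7.29736015e+01] 3.125 [ 4.70458494e+01  1.37233172e+01  1.28743669e+01  3.97678453e-03
 -8.91528772e+01 -1.54090888e+02]
```

View pics/w1.png

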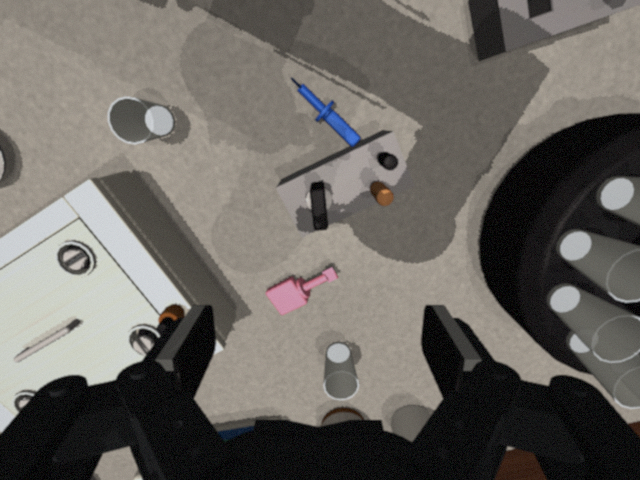

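The wrist view shows the black key handle at (319,205), drivers at (388,161) and (384,194), and the stud next to the vial at (145,340).

```bash
python3 - <<'E'
from h import *
import pickle
for f in ['w1','top']:
    im=pickle.load(open(f+'.pkl','rb')); P=cloud(im); px=im['pixels'].astype(int)
    X,Y,Z=P[...,0],P[...,1],P[...,2]
    near=(abs(X-.46)<.09)&(abs(Y-.31)<.1)
    bl=(px[...,2]-px[...,0]>25)
    for n,m in [('key',near&(Z>.101)&(Z<.115)&(Y<.312)),('drv',near&(Z>.113)&(Z<.13)&(Y>.31)),('stand',near&(Z>.056)&(Z<.064)&~bl)]:
        q=m.astype(np.uint8)
        if f=='w1' : q=cv2.morphologyEx(q,cv2.MORPH_OPEN,np.ones((3,3)))
        k,l,s,c=cv2.connectedComponentsWithStats(q)
        for i in range(1,k):
            if s[i,4]<8: continue
            p=P[l==i]; print(f,n,s[i,4],'u,v',c[i].round(),cv2.minAreaRect((p[:,:2]*1000).astype(np.float32)),p.mean(0).round(4))
E
```

```text
w1 key 643 u,v [319. 209.] ((470.633544921875, 279.443603515625), (13.956727981567383, 40.143375396728516), 78.7886734008789) [0.4693 0.2797 0.1091]
w1 drv 268 u,v [384. 197.] ((473.2829284667969, 338.2539367675781), (14.741189956665039, 14.471142768859863), 81.35462951660156) [0.4728 0.3381 0.1207]
w1 stand 5824 u,v [347. 183.] ((466.4100341796875, 309.28424072265625), (60.622169494628906, 130.5029296875), 8.286998748779297) [0.4632 0.3113 0.0607]
top key 89 u,v [277. 257.] ((470.4523620605469, 278.4140930175781), (14.303799629211426, 39.2531623840332), 77.99317932128906) [0.4701 0.2781 0.109 ]
top drv 34 u,v [252. 255.] ((474.11767578125, 336.7013854980469), (14.452849388122559, 13.567340850830078), 46.746620178222656) [0.4741 0.3371 0.1201]
top drv 9 u,v [247. 266.] ((447.265869140625, 350.58819580078125), (10.338829040527344, 6.260232925415039), 76.03119659423828) [0.4479 0.3503 0.1152]
top stand 821 u,v [266. 260.] ((466.307861328125, 308.2679138183594), (60.827911376953125, 130.171630859375), 8.335931777954102) [0.4661 0.3086 0.0602]
```

```bash
python3 - <<'E'
from h import *
import pickle
print(get_grip_force(),get_finger_gap())
move_to([.558,.055,.205],[180,0,-25])
im=get_image('wrist'); save(im,'w2'); pickle.dump(im,open('w2.pkl','wb'))
print(im['eye'],im['attitude'],get_clock())
P=cloud(im); X,Y,Z=[P[...,i] for i in range(3)]
near=np.hypot(X-.558,Y-.055)<.025
v,u=np.where(near); print(u.min(),u.max(),v.min(),v.max(), np.histogram(Z[near],np.arange(.084,.108,.001)))
u0,v0=int(np.mean(u)),int(np.mean(v))
c=im['pixels'][v0-70:v0+70,u0-70:u0+70,::-1]
d=np.clip((Z[v0-70:v0+70,u0-70:u0+70]-.084)/.02*255,0,255).astype(np.uint8)
o=np.hstack([cv2.resize(c,(400,400)),cv2.cvtColor(cv2.resize(d,(400,400)),8)]); cv2.imwrite('pics/w2c.png',o); print(u0,v0)
E
```

```text
0.0 0.0853011771284913
[0.63091862 0.02080122 0.33413918] [-1.81017232e+01  8.01451494e-02 -1.14988528e+02] 6.0667
223 412 204 479 (array([ 25,  18,  30,  24,  57, 319, 790, 310,  43,  69, 210, 369, 164,
        65,  14,  30, 179, 301,  69,   2,   0,   0,   0]), array([0.084, 0.085, 0.086, 0.087, 0.088, 0.089, 0.09 , 0.091, 0.092,
       0.093, 0.094, 0.095, 0.096, 0.097, 0.098, 0.099, 0.1  , 0.101,
       0.102, 0.103, 0.104, 0.105, 0.106, 0.107]))
317 391
```

View pics/w2c.png

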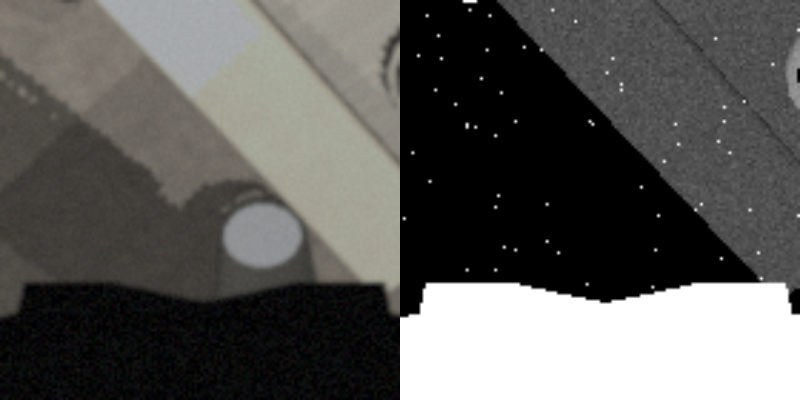

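That crop missed: it shows the bench edge and a cup. I'll isolate the head from the depth instead.

```bash
python3 - <<'E'
from h import *
import pickle
im=pickle.load(open('w2.pkl','rb')); P=cloud(im); X,Y,Z=[P[...,i] for i in range(3)]
near=np.hypot(X-.558,Y-.055)<.026
def comp(m):
    m=m.astype(np.uint8); k,l,s,c=cv2.connectedComponentsWithStats(m); return [(l==i,s[i,4],c[i]) for i in np.argsort(-s[1:,4])[:2]+1]
col=cv2.morphologyEx((near&(Z>.093)&(Z<.104)).astype(np.uint8),cv2.MORPH_CLOSE,np.ones((3,3)))
for n,m in [('collar+',col),('head',near&(Z>.0985)&(Z<.105))]:
    for q,a,c in comp(m):
        p=(P[q][:,:2]*1000).astype(np.float32); print(n,a,c,cv2.minEnclosingCircle(p),cv2.minAreaRect(p),P[q].mean(0).round(4),np.median(P[q][:,2]))
q,a,c=comp(col)[0]; u0,v0=map(int,c)
b=im['pixels'][max(v0-50,0):v0+50,u0-50:u0+50,::-1]
d=np.clip((Z[max(v0-50,0):v0+50,u0-50:u0+50]-.084)/.02*255,0,255).astype(np.uint8)
cv2.imwrite('pics/w2d.png',np.hstack([cv2.resize(b,(400,400)),cv2.cvtColor(cv2.resize(d,(400,400)),8)]))
E
```

```text
collar+ 769 [316.6579974  240.36931079] ((590.19580078125, 39.974239349365234), 45.010677337646484) ((591.7506713867188, 44.667877197265625), (20.678070068359375, 89.37227630615234), 71.67162322998047) [0.5601 0.0552 0.1004] 0.10095038149039737
collar+ 708 [318.93785311 241.28813559] ((585.4048461914062, 42.6096076965332), 50.46901321411133) ((586.364990234375, 49.198238372802734), (38.27208709716797, 98.49321746826172), 78.72283172607422) [0.5571 0.0549 0.0955] 0.09522095583115656
head 293 [323.16040956 236.98293515] ((559.8074951171875, 53.1435546875), 10.015739440917969) ((560.4292602539062, 49.442466735839844), (20.028005599975586, 8.662019729614258), 9.53685474395752) [0.5606 0.0501 0.1011] 0.10119402485519724
head 292 [310.30136986 245.80479452] ((559.0413818359375, 57.67876434326172), 10.024557113647461) ((558.3912963867188, 61.57309341430664), (20.043476104736328, 8.700861930847168), 9.477980613708496) [0.5586 0.0607 0.1013] 0.10127129186655212
```

View pics/w2d.png

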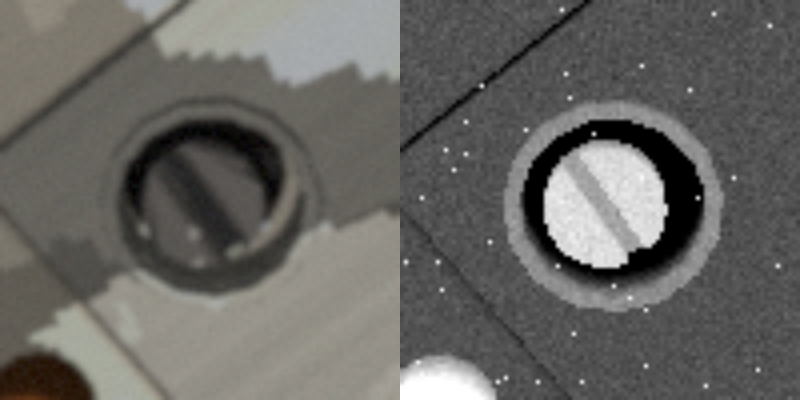

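Clear fix: the head centre is at (0.5594, 0.0555), its top at z≈0.101, and the slot yaw is 9.5°. Now I'll grasp the key, with the fingers turned to yaw -25 to miss the orange driver (the key self-aligns).

```bash
python3 - <<'E'
from h import *
move_to([.4707,.2793,.17],[180,0,-25])
print('ft0',get_ft_force(),get_clock())
line_to([.4707,.2793,.086],speed=.08)
print('ft down',get_ft_force())
clamp(60); print('gap',get_finger_gap(),get_grip_force(),get_ft_force(),get_ft_torque(),get_ee_pos())
line_to([.4707,.2793,.100],speed=.04); print(get_ft_force(),get_finger_gap())
line_to([.4707,.2793,.185],speed=.12)
print('ft',get_ft_force(),get_ft_torque(),get_finger_gap(),get_clock())
im=get_image('scene'); save(im,'s2c'); cv2.imwrite('pics/s2.png',cv2.resize(im['pixels'][110:300,280:480,::-1],None,fx=3,fy=3))
E
```

```text
ft0 [-0.47543053 -0.78520215 -0.08072222] 7.025
ft down [-0.30512278  0.00961715  0.3128871 ]
gap 0.013302212223902312 58.38644206523895 [0.21213113 0.84711298 1.82254703] [-0.00783657  0.0155911  -0.00017464] [0.47081303 0.27939657 0.08616102]
[ 1.34170527 -0.11904986 -0.1880628 ] 0.013379326084008806
ft [ 0.24193555 -0.36325358 -1.56391193] [ 0.00577104  0.03299645 -0.05165247] 0.01363793538239155 10.2333
```

View pics/s2.png

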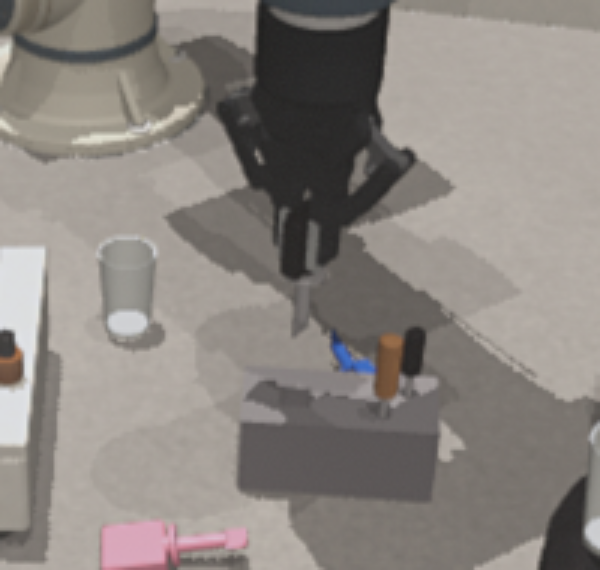

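```bash
cat >> h.py <<'E'
def F(n=4):
    r=[]
    for _ in range(n): r.append(get_ft_force()); hold(.01)
    return np.mean(r,0)
E
python3 - <<'E'
from h import *
x,y,yaw=.5594,.0555,9.5
move_to([x,y,.19],[180,0,yaw])
f0=F(6); np.save('f0.npy',f0); print('f0',f0,get_ee_pos(),get_eef_rot(),get_clock())
line_to([x,y,.1755],speed=.05)
z=.1755
while z>.1645:
    z-=.0007; line_to([x,y,z],speed=.03); f=F(3)-f0
    print(round(z,4),f.round(2),get_clock())
    if f[2]>2.2: break
E
```

```text
f0 [-0.33935493  0.48248299 -1.05509054] [0.55918611 0.05641626 0.18968199] [-1.79989140e+02  2.70841721e-02  9.50916822e+00] 11.3167
0.1748 [ 0.59 -0.48 -0.11] 12.0333
0.1741 [ 0.59 -1.25 -0.16] 12.3083
0.1734 [ 0.33 -0.8   0.17] 12.5833
0.1727 [ 0.24 -0.25 -0.  ] 12.8583
0.172 [ 0.65 -0.5  -0.07] 13.1333
0.1713 [ 0.4  -0.2   0.08] 13.4083
0.1706 [ 0.61 -1.03  0.03] 13.6833
0.1699 [-0.24 -0.67  0.18] 13.9583
0.1692 [ 0.77 -0.85 -0.33] 14.2333
0.1685 [ 0.29 -0.7  -0.01] 14.5083
0.1678 [ 0.38 -0.57 -0.44] 14.7833
0.1671 [0.24 0.01 1.68] 15.0583
0.1664 [-0.03  0.01  3.12] 15.3333
```

Contact at 0.167 is the slot floor (the head top would be about 0.172), so the blade is in the slot. Next I'll press, then turn while following the lateral force.

```bash
python3 - <<'E'
from h import *
f0=np.load('f0.npy'); x,y,yaw=.5594,.0555,9.5; z=.1664
ok=True
while z>.1587:
    z-=.0013; line_to([x,y,z],speed=.03); f=F(3)-f0; print(round(z,4),f.round(2))
    if f[2]>11: ok=False; break
t0=np.array(get_ft_torque()); print('t0',t0,get_clock())
if ok:
  while yaw>-40:
    yaw-=6; line_to([x,y,z],[180,0,yaw],speed=.05); f=F(3)-f0; t=get_ft_torque()-t0
    print(round(yaw,1),f.round(2),'tz',round(t[2],3),np.round([x,y],4),round(get_clock(),2))
    if f[2]>13 or abs(t[2])>.5 or np.hypot(*f[:2])>12: print('STOP'); break
    d=f[:2]; m=np.hypot(*d)
    if m>1.3: x,y=np.array([x,y])+d/m*min(.0002*(m-.8),.0008)
np.save('st.npy',[x,y,z,yaw])
E
```

```text
0.1651 [ 0.25 -0.36  3.47]
0.1638 [ 0.29 -0.53  3.86]
0.1625 [ 0.21 -0.88  4.71]
0.1612 [ 0.05 -0.45  4.89]
0.1599 [ 0.06 -0.45  5.38]
0.1586 [-0.31 -0.27  6.25]
t0 [ 0.07640883  0.08810714 -0.01476425] 16.9833
3.5 [0.38 0.06 6.39] tz 0.038 [0.5594 0.0555] 17.27
-2.5 [0.16 0.4  6.05] tz -0.001 [0.5594 0.0555] 17.55
-8.5 [0.16 0.13 5.88] tz 0.049 [0.5594 0.0555] 17.83
-14.5 [-0.23  0.48  6.81] tz 0.059 [0.5594 0.0555] 18.12
-20.5 [-0.    0.89  6.38] tz 0.012 [0.5594 0.0555] 18.4
-26.5 [-0.16  0.22  6.81] tz -0.005 [0.5594 0.0555] 18.68
-32.5 [-0.48 -0.36  6.7 ] tz 0.064 [0.5594 0.0555] 18.97
-38.5 [ 0.2  -0.2   6.47] tz 0.066 [0.5594 0.0555] 19.25
-44.5 [-0.41 -0.19  6.51] tz -0.002 [0.5594 0.0555] 19.53
```

```bash
python3 - <<'E'
from h import *
f0=np.load('f0.npy'); x,y,z,yaw=np.load('st.npy'); t0=-.0148
while yaw>-93:
    yaw-=6 if yaw>-74 else 2; line_to([x,y,z],[180,0,yaw],speed=.05); f=F(3)-f0
    t=np.mean([get_ft_torque()[2] for _ in range(3)])-t0
    print(round(yaw,1),f.round(2),'tz',round(t,3),np.round([x,y],4),round(get_eef_rot()[2],1),round(get_clock(),2))
    if f[2]>13 or abs(t)>.35 or np.hypot(*f[:2])>12: print('STOP'); break
    d=f[:2]; m=np.hypot(*d)
    if m>1.3: x,y=np.array([x,y])+d/m*min(.0002*(m-.8),.0008)
np.save('st.npy',[x,y,z,yaw])
E
```

```text
-50.5 [-0.3   0.25  6.75] tz -0.03 [0.5594 0.0555] -50.5 19.82
-56.5 [-0.47 -0.45  6.35] tz 0.007 [0.5594 0.0555] -56.5 20.1
-62.5 [-0.61 -0.29  6.78] tz 0.003 [0.5594 0.0555] -62.5 20.38
-68.5 [-0.66 -0.03  6.27] tz 0.048 [0.5594 0.0555] -68.5 20.67
-74.5 [-0.73 -0.95  6.5 ] tz 0.003 [0.5594 0.0555] -74.5 20.95
-76.5 [-1.39 -0.75  7.05] tz 0.05 [0.5594 0.0555] -76.5 21.23
-78.5 [-0.59 -0.15  6.14] tz 0.075 [0.5593 0.0554] -78.5 21.5
-80.5 [-0.51 -0.01  6.63] tz 0.055 [0.5593 0.0554] -80.5 21.77
-82.5 [-0.52 -0.44  6.73] tz 0.043 [0.5593 0.0554] -82.5 22.05
-84.5 [-0.48  0.26  6.72] tz 0.022 [0.5593 0.0554] -84.5 22.32
-86.5 [-1.16 -0.21  6.84] tz 0.01 [0.5593 0.0554] -86.5 22.6
-88.5 [-0.91 -0.28  6.54] tz 0.047 [0.5593 0.0554] -88.5 22.88
-90.5 [-1.22 -0.31  6.21] tz 0.068 [0.5593 0.0554] -90.5 23.15
-92.5 [-0.62 -0.05  6.93] tz 0.047 [0.5593 0.0554] -92.5 23.43
-94.5 [-0.8   0.26  6.84] tz 0.111 [0.5593 0.0554] -94.5 23.7
```

```bash
python3 - <<'E'
from h import *
f0=np.load('f0.npy'); x,y,z,yaw=np.load('st.npy')
yaw+=3; line_to([x,y,z],[180,0,yaw],speed=.05)
while z<.1672:
    z+=.001; line_to([x,y,z],speed=.03); print(round(z,4),(F(3)-f0).round(2))
line_to([x,y,.20],speed=.06)
print((F(3)-f0).round(2),get_finger_gap(),get_clock())
q=[180,0,-25]
move_to([.4707,.2793,.20],q)
im=get_image('top'); P=cloud(im); save(im,'t2'); print(get_clock())
cv2.imwrite('pics/t2c.png',cv2.resize(im['pixels'][180:300,240:480,::-1],None,fx=3.3,fy=3.3,interpolation=2))
E
```

```text
0.1596 [-1.32 -1.05  6.76]
0.1606 [-0.8  -0.3   6.07]
0.1616 [-1.6  -0.02  5.82]
0.1626 [-1.23  0.13  5.48]
0.1636 [-1.07 -0.56  3.72]
0.1646 [-0.62  0.02 -0.19]
0.1656 [-0.55 -0.41 -0.05]
0.1666 [-0.31 -0.65  0.3 ]
0.1676 [-0.07 -0.08  1.22]
[ 0.06 -0.42 -0.31] 0.013375425095877764 27.1417
28.1417
```

View pics/t2c.png

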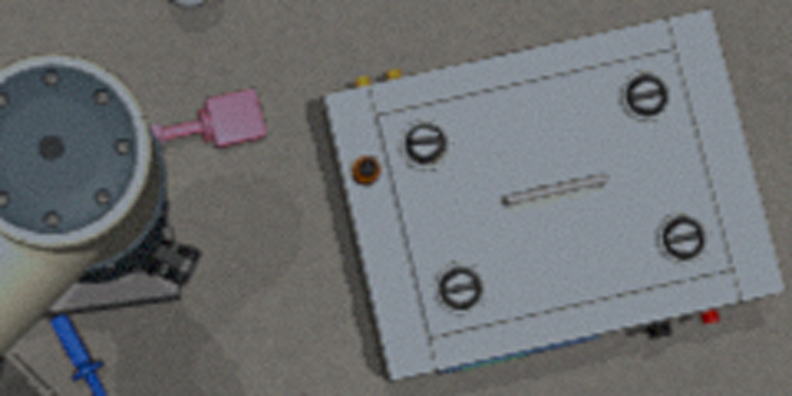

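The stud's slot now lies along y like the three locked ones. A depth check will show whether the head stays down before I stow the key.

```bash
python3 - <<'E'
from h import *
im=get_image('top'); P=cloud(im); c=np.array([.5246,-.0406]); a=np.radians(13.57); R=np.array([[np.cos(a),-np.sin(a)],[np.sin(a),np.cos(a)]])
for p in [(55,85),(55,-85),(-55,85),(-55,-85)]:
    w=c+R@np.array(p)/1000
    if p==(55,85): w=np.array([.5594,.0555])
    m=np.hypot(P[...,0]-w[0],P[...,1]-w[1])<.0095; h=np.sort(P[m][:,2]); print(p,m.sum(),h.round(4)[::4])
E
```

```text
(55, 85) 57 [0.0784 0.0816 0.0888 0.0905 0.0937 0.095  0.0959 0.0963 0.0974 0.0977
 0.0984 0.0991 0.1007 0.1014 0.105 ]
(55, -85) 50 [0.079  0.0907 0.091  0.0919 0.0929 0.0939 0.0948 0.0958 0.0962 0.098
 0.0991 0.1    0.1013]
(-55, 85) 48 [0.0878 0.0895 0.0912 0.0932 0.0938 0.0946 0.0952 0.096  0.0965 0.0976
 0.0978 0.1003]
(-55, -85) 51 [0.0749 0.089  0.0905 0.0925 0.0928 0.0936 0.0942 0.0949 0.0954 0.0959
 0.0971 0.0989 0.1013]
```

The head median is about 0.097, down about 4 mm from 0.101, so it is seated. Now I'll stow the key.

```bash
python3 - <<'E'
from h import *
x,y=.4707,.2793
line_to([x,y,.137],speed=.1); f0=F(5); z=.137
while z>.0866:
    z-=.0045 if z>.095 else .0015; line_to([x,y,z],speed=.05); f=F(2)-f0
    if np.abs(f).max()>3: print(round(z,4),f.round(2))
    if f[2]>4 or np.hypot(*f[:2])>8: print('contact'); break
print(z,f.round(2),get_clock())
if z<.0895:
    release(); hold(.2); print(get_ft_force())
    line_to([x,y,.17],speed=.1); move_to([.47,.279,.30],[180,0,-25]); 
    im=get_image('wrist'); save(im,'w3'); P=cloud(im); X,Y,Z=[P[...,i] for i in range(3)]
    m=(abs(X-.47)<.03)&(abs(Y-.279)<.03)&(Z>.1)&(Z<.118); p=P[m]
    print(m.sum(),cv2.minAreaRect((p[:,:2]*1000).astype(np.float32)),np.median(p[:,2]),p[:,2].std())
    print(get_clock(),get_ft_force())
E
```

```text
0.08599999999999997 [-1.08 -0.21  0.82] 32.75
[-0.59560622 -0.1580282  -0.50402531]
643 ((469.8277893066406, 279.2806701660156), (13.069648742675781, 40.253875732421875), 64.69561767578125) 0.10907940696167084 0.0014345691514475528
35.2667 [-0.10636588 -0.65279795 -0.42586454]
```

View pics/w3.png

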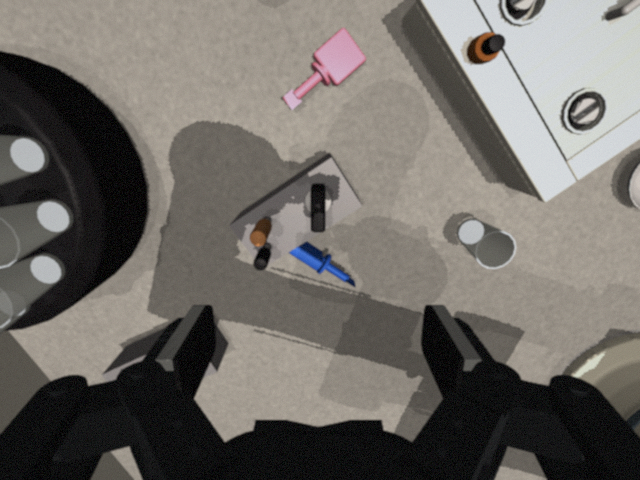

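The key stands upright in its hole at (319,207), with its handle top at z=0.109. The vial at (486,47) and the cup at (488,243) are undisturbed, and the gripper is clear.

```bash
python3 -c "
from rig import *
print(hand_in())"
```

```text
the job is handed in; nothing more can be done
None
```

The open stud is pressed, turned a quarter turn clockwise and seated in its catch (head down about 4 mm, forces on it near 7 N at most); the key is back upright in its hole, the cups and vial were not touched, and the job was handed in at about 35 s.

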